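Lay the honeycomb board down against the brick fence

ROBOT

A 7-joint arm with a two-finger parallel gripper is mounted at the origin on the work surface. World frame = base frame: x ahead of the robot, y to its left, z up, the work surface at z = 0. Lengths are in m, angles in degrees, forces in N, time in s.
With the tool pointing down it reaches from about 0.425 to 0.875 m from the base axis. Payload 4.7 kg.
Tool frame: the origin (TCP) lies between the finger pads; the fingertips stand 8 mm ahead of it and the grasp point (between the pads) lies 11 mm behind it; z points along the fingers, y is the line along which they close (so a half turn about z gives the same grasp; the last joint's range is limited). The gripper opens to 87 mm and grips with 3 to 60 N. Pads are 19 mm wide; open, the fingers measure 117 mm over their backs; the gripper's body (75 mm by 190 mm) begins 51 mm behind the grasp point.
Start: joints at [-71.328, 18.392, -4.016, 83.108, 1.295, 78.541, -3.26], TCP at [0.199, 0.619, 0.231] pointing down, gripper open.
Joint ranges: [-163.93, 163.93], [-17.29, 119.83], [-79.2, 71.16], [3.27, 140.29], [-89.18, 269.18], [5.43, 117.66], [-154.24, 154.24]. Speed limits (degrees/s): [147.25, 147.25, 180, 180, 180, 180, 180].

INTERFACE

Orientations are given as [roll, pitch, yaw] about the fixed x, y, z axes, in that order (R = Rz(yaw) Ry(pitch) Rx(roll)).
In Python, from cell import env, viewer gives the robot as it stands. The module is installed in compiled form; this text tells all that it offers.
- The arm moves only by the tool arm_command, never from a script. Its argument "series" is a list of rows, each a list of 2 entries, a list of its own where there are three numbers: the shift along the tool's x, y, z in mm, then the turn about the tool's z in rad. A call has exactly 5 rows; each row is the pose to reach, as a shift and turn from the pose commanded when the call began, along the tool's axes at that moment; what a row does not reach only later rows make up. A row lasts 1/10 s, in which the tool goes at most 50 mm and 8.59 degrees, less where a joint would pass 70% of its speed; a pose out of reach is approached as far as the arm can. A call with a gripper value outside its range is refused whole. "grip" is the gripper command: -1 is fully open, 1 is shut, values between are in proportion, set as the call begins (left out, the last holds). The fingers move at their own pace and stop on an object; "grip_force" is the grip in N (left out, the last holds). Time passes only in rows, so rows that repeat a pose let the fingers close, or fill a call up. It gives the time, the measured TCP pose, the force, the opening and the grip force at its end, in the units of the state.
- env.get_obs(): the state, without advancing time (a new reading comes with each control period).
- viewer.read_camera(name): name is "scene" or "top" or "wrist"; returns (picture, depth): 480x640x3 uint8, blue, green, red; 480x640 float32, m along the optical axis (not along the pixel's ray), 0 where there is no reading.
- viewer.calibration(name): a dict with "K" (3x3 intrinsics, pixels), "T" (4x4, takes a point from camera to world coordinates); the wrist camera has in their place "hand_eye" (4x4, takes a point from camera to tool coordinates, whose origin is the TCP and whose axes are the flange's). Camera axes: x right, y up, looking along -z (the intrinsics and any distortion apply to the point x, -y, -z); pixel columns grow to the right and rows downward; lengths in m; the calibration is good to about 2 mm. A picture is of the moment at which its call begins: read the wrist's pose just before it. calibration takes no time and is no camera call.
- env.sign_off(): hands the job in; it is judged then, once.
The state is a dict: "time_s": time; "qpos": joint angles; "joint_velocities": joint speeds; "effort": joint torques, N m; "tool_pos": TCP position; "tool_rot": TCP orientation; "force": force on the tool from outside, world axes, zero at the start; "wrist_torque": the same for the moment, N m; "grip_width": finger opening in m; "grasp_force": force on a finger pad.
Only numpy, scipy, OpenCV 4.12 (cv2) and the standard library are available. Lean on these libraries where they do the work, as an engineer would, in place of code of your own. Each camera call takes 0.05 s, during which the arm holds its last target. There are 200 camera calls.

TASK

The honeycomb soldering board stands on end in the firebrick-lined tray: tip it over by pushing on its honeycomb face with the fingertips, so that it lies flat on the lining with the honeycomb face up. Then push the lying board along the lining until its far end sits flush, all along its edge, against the brick fence on the tray's far side, and take the hand clear. Only push: do not lift the board, and leave everything else where it stands.

Things in the scene. Friction and masses are not known exactly. Their poses are not given: they have to be found in the camera images.
- tray: Fixed steel tray, 320 (its x) by 360 (its y) mm, origin at the centre of its underside on the bench, x towards the brick fence; yaw within 0.2 rad. Its firebrick lining is a level floor 20 mm above the bench; the 4 mm thick steel rim is 30 mm high. A fence of three firebricks, 36 mm above the lining, spans the far (+x) side; its face is 115 mm from the tray's centre.
- fence_face (a point): Point on the tray's fence: middle of its flat near face, at the level of the lining (20 mm above the bench). Axes as the tray's: x points into the fence, y along it.
- board: Loose white ceramic board, 110 mm tall, 70 wide, 18 thick, 0.12 to 0.23 kg. Starts on its 70 x 18 mm end on the lining, honeycomb face (rows of dark holes) roughly towards the robot, within 0.3 rad of the tray's yaw. Origin: centre of the bottom end; own z up its length, y along its width, -x out of the honeycomb face (9 mm off). Lying as wanted, its z points to the fence, its x down.
- board_top (a point): Centre of the board's upper end, 110 mm from its origin along its z: the end that comes to the fence. Leaned more than about 10 degrees, the board falls by itself about its bottom edge, which slips little; it then lies 40 to 90 mm short of the fence, its origin 9 mm above the lining.
- crucible: Loose graphite crucible, dark grey cup 42 mm wide at the rim, 45 mm tall, standing on the lining near one side of the tray, about 145 mm from its middle line. Leave alone. Origin at the centre of its underside.
- brick_offcut: Loose firebrick offcut 45 x 36 x 30 mm high, on the lining near the other side of the tray, about 145 mm from its middle line (the two swap sides). Leave alone. Origin at the centre of its underside.
- torch_stand: Loose dark steel socket stand with a brass torch tip, round foot 90 mm wide, 155 mm tall, on the bench to the right of the tray. Leave alone. Origin under its centre.
- tweezers: Loose black steel cross-lock tweezers, 165 mm long, lying on the bench left of the tray. Leave alone. Origin under the middle, x along the length.
- pick: Loose titanium soldering pick with dark wooden handle, 180 mm long, lying on the bench left of the tray. Leave alone. Origin under the middle, x along the length.
- flux_jar: Loose amber jar with white cap, 52 mm wide, 55 mm tall, on the bench right of the tray. Leave alone. Origin under its centre.
Mind the look-alikes: they are no part of the job. What is shaped like the board but orange or purple is not meant.

How it is judged (in metres and radians):
On the way, in this order (a step that is already met when the one before it is completed fails the run):
1. the board lies flat on the lining, honeycomb face up (angle between board's own x axis and vertical above 3.06 rad and height (world z) of board between 0.025 and 0.033 m), for 0.2 s.
2. the lying board is flush against the brick fence (all of step 1 and x of board_top in the frame of fence_face above -0.004 m and angle between the z axis of board and the x axis of tray, either way round below 0.06 rad), for 0.2 s.
At the end, for the whole second after the job is handed in: The board rests flat on the lining (within 4.5 degrees, its origin 5 to 13 mm above the lining), honeycomb face up, its far end within 4 mm of the fence's face and its length square to the fence within 0.06 rad; every other loose thing is within 15 mm of where it began (all of step 2 and linear speed of board below 0.01 m/s and distance of each of crucible, brick_offcut, torch_stand, tweezers, pick, flux_jar from where it was at the start of the episode below 0.015 m); the robot touches nothing.
It fails at once if the board is lifted (its bottom end rises more than 20 mm off the lining) (height (world z) of board above 0.04 m).
It fails at once if the board lies with its honeycomb face down (angle between board's own x axis and vertical below 0.3 rad).
It fails at once if the crucible or the brick offcut in the tray is shifted or tipped (distance of any of crucible, brick_offcut from where it was at the start of the episode above 0.015 m or angle between any of crucible, brick_offcut's own z axis and vertical above 0.3 rad).
It fails at once if a thing on the bench beside the tray is shifted or tipped (distance of any of torch_stand, tweezers, pick, flux_jar from where it was at the start of the episode above 0.015 m or angle between any of torch_stand, tweezers, pick, flux_jar's own z axis and vertical above 0.3 rad).
It also fails if it takes over 43 s, if anything falls off the work surface, if the arm or the gripper's body presses on something with over 40 N, if the wrist force passes 120 N, or if a joint passes its speed limit or range.

## Working session

There is one attempt and no reset: what is moved stays moved. The work goes in short steps, Python scripts to look and compute and a tool call to move; the robot and the scene stay as the last step left them, time stands still between calls to the robot, and variables do not carry over. Pictures are saved under pics/ and viewed, at most 10 in all, crops included, and the job is handed in when it is done.

Besides the shell and the picture viewer there is one more tool, called after "Emit:" as name(argument=value, ...), one argument or row to a line, values as JSON. arm_command: Moves the arm, as the interface text tells. Its arguments: {"type":"object","properties":{"series":{"type":"array"},"grip":{"type":"number"},"grip_force":{"type":"number"}},"required":["series"]}

```bash
mkdir -p pics; python3 - <<'E'
from cell import env, viewer
import cv2,numpy as np
np.set_printoptions(precision=4,suppress=True)
for n in("scene","top"):
    p,d=viewer.read_camera(n); cv2.imwrite(f"pics/{n}0.png",p); np.save(f"{n}0.npy",d); c=viewer.calibration(n); print(n,c)
print(viewer.calibration("wrist")); print(env.get_obs())
E
```

```text
scene {'K': array([[489.2558,   0.    , 318.4549],
       [  0.    , 489.2558, 237.6685],
       [  0.    ,   0.    ,   1.    ]]), 'T': array([[-0.422 , -0.5177,  0.7442,  1.3624],
       [ 0.9066, -0.234 ,  0.3513,  0.4171],
       [-0.0077,  0.8229,  0.5681,  0.7349],
       [ 0.    ,  0.    ,  0.    ,  1.    ]])}
top {'K': array([[559.9681,   0.    , 317.085 ],
       [  0.    , 559.9681, 242.1299],
       [  0.    ,   0.    ,   1.    ]]), 'T': array([[ 0.0136,  0.9914, -0.13  ,  0.3653],
       [-0.9999,  0.0144,  0.0054,  0.0342],
       [ 0.0072,  0.1299,  0.9915,  1.4078],
       [ 0.    ,  0.    ,  0.    ,  1.    ]])}
{'K': array([[357.0874,   0.    , 313.3614],
       [  0.    , 357.0874, 237.8022],
       [  0.    ,   0.    ,   1.    ]]), 'hand_eye': array([[-0.0001,  0.9573,  0.289 ,  0.0794],
       [ 1.    ,  0.0002, -0.0003, -0.0003],
       [-0.0003,  0.289 , -0.9573, -0.1542],
       [ 0.    ,  0.    ,  0.    ,  1.    ]])}
{'time_s': 0.1, 'qpos': array([-71.3271,  18.4361,  -4.0153,  83.1677,   1.2947,  78.5417,
        -3.2614]), 'joint_velocities': array([-0.0213, -0.2183, -0.0355, -0.2051,  0.0814, -0.028 , -0.0501]), 'effort': array([ -0.0002, -49.2571,  -0.406 , -31.3397,  -0.0642,   0.0395,
         0.0001]), 'tool_pos': array([0.1993, 0.6182, 0.2296]), 'tool_rot': array([-179.8997,    0.0052,  162.135 ]), 'force': array([-0.2157,  0.1708, -0.1669]), 'wrist_torque': array([ 0.0387, -0.0557, -0.0621]), 'grasp_force': 0.0, 'grip_width': 0.08685969169445229}
```

View pics/top0.png

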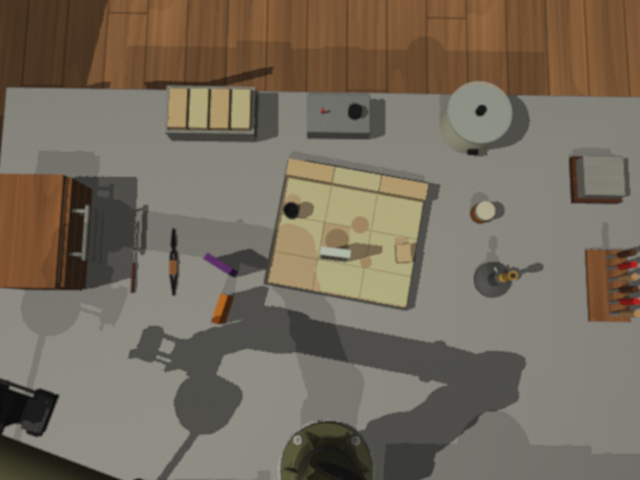

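View pics/scene0.png

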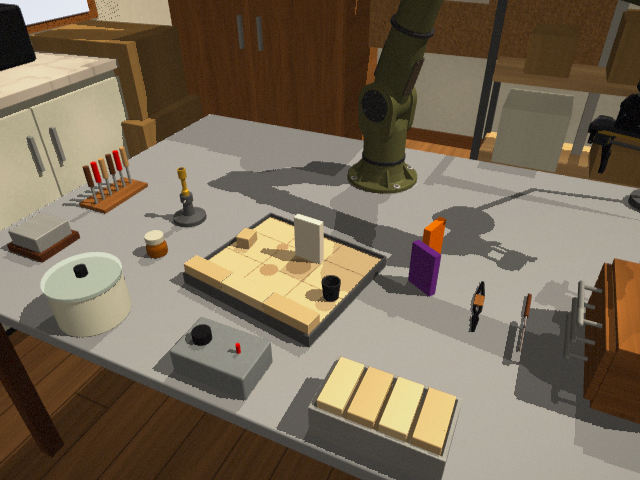

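The candidates are the white board standing in the tray at top (335,253) / scene (310,238), the purple block at top (220,264), and the orange block at top (222,307). The first is the white one with the tray around it, so I choose it. The crucible is at (291,210) and the offcut at (403,253).

```bash
cat > h.py <<'E'
from cell import env, viewer
import cv2,numpy as np
np.set_printoptions(precision=4,suppress=True)
def cloud(n,d,T=None):
    c=viewer.calibration(n);K=c["K"]
    if T is None:T=c["T"]
    v,u=np.mgrid[:480,:640]
    P=np.stack([(u-K[0,2])/K[0,0]*d,-(v-K[1,2])/K[1,1]*d,-d],-1)
    return P@T[:3,:3].T+T[:3,3]
E
python3 - <<'E'
from h import *
p=cv2.imread("pics/top0.png");d=np.load("top0.npy");P=cloud("top",d)
def box(m,t):
    r=cv2.minAreaRect(P[m][:,:2].astype(np.float32)*1000);print(t,m.sum(),r,P[m].mean(0));print(cv2.boxPoints(r))
def roi(u0,v0,u1,v1):
    m=np.zeros((480,640),bool);m[v0:v1,u0:u1]=1;return m
z=P[...,2]
box(roi(310,235,360,270)&(z>.118)&(z<.142),"board top")
box(roi(280,150,435,200)&(z>.047)&(z<.066),"fence top")
box(roi(260,150,435,312)&(z>.013)&(z<.066),"tray")
box(roi(280,195,303,222)&(z>.05),"crucible")
box(roi(390,240,415,268)&(z>.04),"offcut")
c=p[215:290,270:430];cv2.imwrite("pics/c0.png",cv2.resize(c,None,fx=4,fy=4,interpolation=2))
s=cv2.imread("pics/scene0.png")[195:315,250:390];cv2.imwrite("pics/c1.png",cv2.resize(s,None,fx=4,fy=4,interpolation=2))
E
```

```text
board top 254 ((510.1485290527344, -14.701549530029297), (70.06298065185547, 18.37029457092285), 83.83748626708984) [ 0.5098 -0.0146  0.1292]
[[497.2559 -48.5446]
 [515.52   -50.5166]
 [523.0412  19.1415]
 [504.7771  21.1135]]
fence top 2378 ((701.1767578125, -69.5699462890625), (350.4963073730469, 44.00468826293945), 80.21876525878906) [ 0.7009 -0.0692  0.0555]
[[ 649.7219 -238.5327]
 [ 693.0869 -246.0085]
 [ 752.6316   99.3928]
 [ 709.2666  106.8687]]
tray 18017 ((568.47314453125, -46.565948486328125), (361.15087890625, 320.14385986328125), 80.22452545166016) [ 0.5684 -0.0477  0.0259]
[[ 380.0659 -197.3413]
 [ 695.5615 -251.6978]
 [ 756.8804  104.2094]
 [ 441.3848  158.5659]]
crucible 105 ((619.7783203125, 91.24534606933594), (38.899322509765625, 39.624794006347656), 38.49832534790039) [0.6219 0.0916 0.0621]
[[592.2234  94.6438]
 [616.8896  63.6324]
 [647.3332  87.8469]
 [622.6671 118.8583]]
offcut 282 ((459.7728271484375, -79.21156311035156), (51.79060363769531, 290.6554260253906), 29.672466278076172) [ 0.517  -0.1808  0.0738]
[[ 365.33     34.24  ]
 [ 509.2164 -218.3016]
 [ 554.2157 -192.6631]
 [ 410.3292   59.8785]]
```

View pics/c0.png

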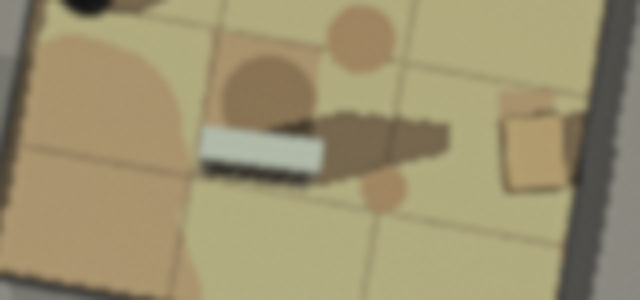

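The crop shows the white end with its dark hole strip on the robot side at crop (262,150), so this is the right board. Its yaw is -6.2° and the tray's is -9.8°. I'm moving now.

Emit:
arm_command(
  series=[
    [[-37,-31,0],-0.05],
    [[-74,-62,0],-0.1],
    [[-111,-93,0],-0.15],
    [[-148,-124,0],-0.204],
    [[-186,-157,0],-0.204],
  ],
  grip=0.31,
  grip_force=10,
)

```text
time_s: 0.6
tool_pos: [0.3287, 0.4106, 0.2302]
tool_rot: [-180.0, -0.0, 173.9]
force: [0.9, -0.2, 0.1]
grip_width: 0.0553
grasp_force: 0.0
```

Emit:
arm_command(
  series=[
    [[-20,-40,0],0],
    [[-40,-80,0],0],
    [[-60,-120,0],0],
    [[-80,-160,0],0],
    [[-100,-200,0],0],
  ],
)

```text
time_s: 1.1
tool_pos: [0.4062, 0.2009, 0.2303]
tool_rot: [180.0, -0.0, 173.8]
force: [1.0, -0.4, -0.4]
grip_width: 0.0305
grasp_force: 0.0
```

Emit:
arm_command(
  series=[
    [[-11,-41,0],0],
    [[-22,-82,0],0],
    [[-33,-123,0],0],
    [[-44,-164,0],0],
    [[-56,-204,0],0],
  ],
)

```text
time_s: 1.6
tool_pos: [0.4394, -0.0078, 0.2304]
tool_rot: [180.0, -0.0, 173.8]
force: [-0.5, 0.9, 0.2]
grip_width: 0.0303
grasp_force: 0.0
```

Emit:
arm_command(
  series=[
    [[0,0,30],0],
    [[0,0,60],0],
    [[0,0,90],0],
    [[0,0,110],0],
    [[0,0,110],0],
  ],
)

```text
time_s: 2.1
tool_pos: [0.4371, -0.0063, 0.1178]
tool_rot: [-179.9, -0.3, 173.8]
force: [0.1, -0.2, 0.2]
grip_width: 0.0295
grasp_force: 0.0
```

```bash
cat >> h.py <<'E'
from scipy.spatial.transform import Rotation as R
def wrist():
    o=env.get_obs();W=np.eye(4);W[:3,:3]=R.from_euler("xyz",o["tool_rot"],degrees=True).as_matrix();W[:3,3]=o["tool_pos"]
    p,d=viewer.read_camera("wrist");return p,cloud("wrist",d,W@viewer.calibration("wrist")["hand_eye"]),o
E
python3 - <<'E'
from h import *
p,P,o=wrist();cv2.imwrite("pics/w1.png",p);print(o["tool_pos"],o["tool_rot"])
z=P[...,2];m=(z>.12)&(z<.14)&(P[...,0]>.48)
r=cv2.minAreaRect(P[m][:,:2].astype(np.float32)*1000);print(m.sum(),r,cv2.boxPoints(r))
E
```

```text
[ 0.4371 -0.0063  0.1178] [-179.8808   -0.339   173.8089]
0 ((0.0, 0.0), (0.0, 0.0), 0.0) [[0. 0.]
 [0. 0.]
 [0. 0.]
 [0. 0.]]
```

View pics/w1.png

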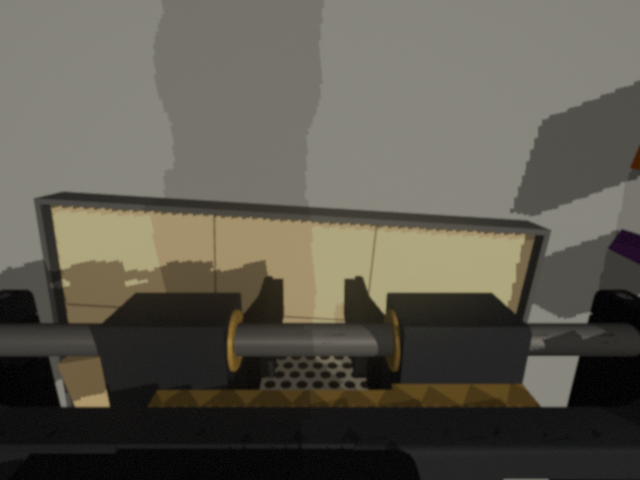

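The honeycomb face shows at (315,373), centred between the fingertips. I'm pushing forward gently.

Emit:
arm_command(
  series=[
    [[-15,0,0],0],
    [[-30,0,0],0],
    [[-40,0,0],0],
    [[-46,0,0],0],
    [[-50,0,0],0],
  ],
)

```text
time_s: 2.65
tool_pos: [0.49, -0.0113, 0.1211]
tool_rot: [180.0, 0.0, 173.8]
force: [-0.5, 0.1, -0.3]
grip_width: 0.0302
grasp_force: 0.0
```

Emit:
arm_command(
  series=[
    [[-4,0,0],0],
    [[-8,0,0],0],
    [[-12,0,0],0],
    [[-16,0,0],0],
    [[-20,0,0],0],
  ],
)

```text
time_s: 3.15
tool_pos: [0.5096, -0.0135, 0.1206]
tool_rot: [180.0, 0.0, 173.8]
force: [0.3, 0.4, -0.0]
grip_width: 0.0301
grasp_force: 0.0
```

Emit:
arm_command(
  series=[
    [[-3,0,0],0],
    [[-6,0,0],0],
    [[-9,0,0],0],
    [[-12,0,0],0],
    [[-12,0,0],0],
  ],
)

```text
time_s: 3.65
tool_pos: [0.5217, -0.0148, 0.1206]
tool_rot: [-180.0, 0.0, 173.8]
force: [1.0, 0.5, -0.3]
grip_width: 0.0302
grasp_force: 0.0
```

```bash
python3 - <<'E'
from h import *
p,d=viewer.read_camera("scene");cv2.imwrite("pics/s2.png",cv2.resize(p[150:350,170:430],None,fx=2,fy=2))
E
```

```text
(no output)
```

View pics/s2.png

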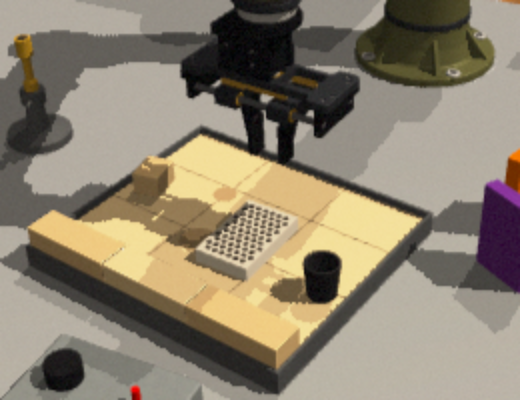

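The board lies flat with the honeycomb face up, at crop (247,238). I'm backing off, squaring to the tray and checking its pose.

Emit:
arm_command(
  series=[
    [[20,0,0],0.02],
    [[40,1,0],0.04],
    [[57,2,0],0.0625],
    [[57,2,0],0.0625],
    [[57,2,0],0.0625],
  ],
)

```text
time_s: 4.2
tool_pos: [0.4654, -0.0065, 0.1209]
tool_rot: [179.9, 0.1, 170.3]
force: [0.0, -0.1, 1.0]
grip_width: 0.03
grasp_force: 0.0
```

```bash
python3 - <<'E'
from h import *
print(env.get_obs()["tool_pos"],env.get_obs()["tool_rot"])
p,d=viewer.read_camera("scene");P=cloud("scene",d);z=P[...,2]
ch=p.astype(int);sat=ch.max(-1)-ch.min(-1)
m=(z>.028)&(z<.046)&(P[...,0]>.49)&(P[...,0]<.66)&(P[...,1]>-.1)&(P[...,1]<.055)
m=cv2.morphologyEx(m.astype(np.uint8),cv2.MORPH_OPEN,np.ones((3,3)))>0
n,l,s,_=cv2.connectedComponentsWithStats(m.astype(np.uint8));m=l==1+np.argmax(s[1:,4])
m&=z>.034
r=cv2.minAreaRect(P[m][:,:2].astype(np.float32)*1000);print(m.sum(),z[m].mean(),r);print(cv2.boxPoints(r))
E
```

```text
[ 0.4654 -0.0065  0.1209] [179.9485   0.0734 170.2934]
930 0.03749269230610584 ((577.5032958984375, -18.802478790283203), (73.92559814453125, 114.38001251220703), 83.01134490966797)
[[516.2408 -48.5322]
 [629.771  -62.4491]
 [638.7657  10.9272]
 [525.2356  24.8442]]
```

Emit:
arm_command(
  series=[
    [[0,3,25],0],
    [[0,3,50],0],
    [[0,3,75],0],
    [[0,3,87],0],
    [[0,3,87],0],
  ],
)

```text
time_s: 4.75
tool_pos: [0.4645, -0.0042, 0.0321]
tool_rot: [-179.9, -0.2, 170.2]
force: [0.6, -0.1, 0.5]
grip_width: 0.03
grasp_force: 0.0
```

Emit:
arm_command(
  series=[
    [[-12,0,0],0],
    [[-24,0,0],0],
    [[-34,0,0],0],
    [[-40,0,0],0],
    [[-40,0,0],0],
  ],
)

```text
time_s: 5.25
tool_pos: [0.5062, -0.0108, 0.034]
tool_rot: [-180.0, 0.1, 170.2]
force: [-0.3, -0.8, 1.2]
grip_width: 0.0302
grasp_force: 0.0
```

Emit:
arm_command(
  series=[
    [[-4,0,0],0],
    [[-8,0,0],0],
    [[-12,0,0],0],
    [[-16,0,0],0],
    [[-20,0,0],0],
  ],
)

```text
time_s: 5.75
tool_pos: [0.5246, -0.0138, 0.0335]
tool_rot: [180.0, -0.0, 170.3]
force: [-1.6, 0.2, 0.7]
grip_width: 0.0297
grasp_force: 0.5
```

Emit:
arm_command(
  series=[
    [[-4,0,0],0],
    [[-8,0,0],0],
    [[-12,0,0],0],
    [[-16,0,0],0],
    [[-20,0,0],0],
  ],
)

```text
time_s: 6.25
tool_pos: [0.5445, -0.0174, 0.0335]
tool_rot: [-180.0, 0.0, 170.2]
force: [-0.7, 0.3, -0.6]
grip_width: 0.03
grasp_force: 0.3
```

Emit:
arm_command(
  series=[
    [[-4,0,0],0],
    [[-8,0,0],0],
    [[-12,0,0],0],
    [[-15,0,0],0],
    [[-17,0,0],0],
  ],
)

```text
time_s: 6.75
tool_pos: [0.5612, -0.0202, 0.0336]
tool_rot: [180.0, -0.0, 170.2]
force: [-1.0, 0.7, 1.4]
grip_width: 0.0301
grasp_force: 0.7
```

Emit:
arm_command(
  series=[
    [[-1,0,0],0],
    [[-2,0,0],0],
    [[-3,0,0],0],
    [[-4,0,0],0],
    [[-4,0,0],0],
  ],
)

```text
time_s: 7.25
tool_pos: [0.5652, -0.0208, 0.0336]
tool_rot: [180.0, 0.0, 170.2]
force: [-0.5, -0.1, -0.0]
grip_width: 0.0298
grasp_force: 0.2
```

Emit:
arm_command(
  series=[
    [[-1,0,0],0],
    [[-2,0,0],0],
    [[-3,0,0],0],
    [[-3,0,0],0],
    [[-3,0,0],0],
  ],
)

```text
time_s: 7.75
tool_pos: [0.5671, -0.0212, 0.0335]
tool_rot: [180.0, -0.1, 170.2]
force: [-5.0, 1.4, 3.4]
grip_width: 0.03
grasp_force: 2.5
```

Emit:
arm_command(
  series=[
    [[-0.5,0,0],0],
    [[-1,0,0],0],
    [[-1.5,0,0],0],
    [[-2,0,0],0],
    [[-2,0,0],0],
  ],
)

```text
time_s: 8.25
tool_pos: [0.5672, -0.0212, 0.0333]
tool_rot: [180.0, -0.3, 170.3]
force: [-10.3, 1.8, 8.8]
grip_width: 0.0298
grasp_force: 5.0
```

```bash
cat > chk.py <<'E'
from h import *
import sys
o=env.get_obs();print(o["tool_pos"],o["force"])
p,d=viewer.read_camera("scene");P=cloud("scene",d)
cv2.imwrite(sys.argv[1],cv2.resize(p[200:340,170:400],None,fx=3,fy=3,interpolation=2))
E
python3 chk.py pics/s3.png
```

```text
[ 0.5672 -0.0212  0.0333] [-10.279    1.7749   8.8377]
```

View pics/s3.png

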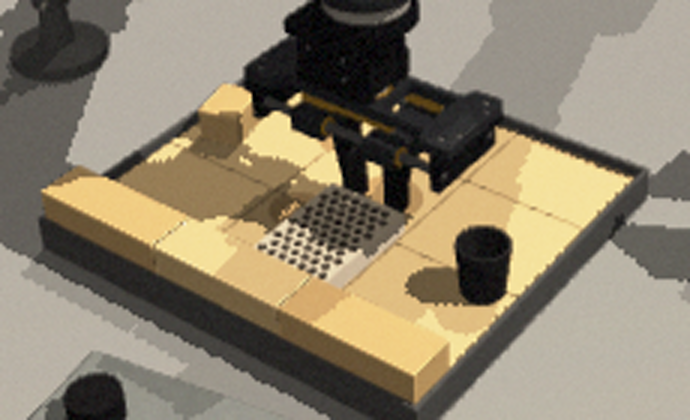

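The board sits against the fence and the force has risen to 10 N. I'm backing off straight, then going up.

Emit:
arm_command(
  series=[
    [[2,0,0],0],
    [[6,0,0],0],
    [[20,0,0],0],
    [[40,0,0],0],
    [[55,0,0],0],
  ],
)

```text
time_s: 8.8
tool_pos: [0.5158, -0.0125, 0.0337]
tool_rot: [180.0, 0.1, 170.2]
force: [-0.6, 0.3, -0.2]
grip_width: 0.0303
grasp_force: 0.0
```

Emit:
arm_command(
  series=[
    [[0,0,-45],0],
    [[0,0,-90],0],
    [[0,0,-135],0],
    [[0,0,-180],0],
    [[0,0,-180],0],
  ],
)

```text
time_s: 9.3
tool_pos: [0.5206, -0.0126, 0.2206]
tool_rot: [179.7, 0.8, 170.2]
force: [1.3, 0.0, -1.4]
grip_width: 0.0299
grasp_force: 0.0
```

Emit:
arm_command(
  series=[
    [[0,45,0],0],
    [[0,90,0],0],
    [[0,135,0],0],
    [[0,180,0],0],
    [[0,220,0],0],
  ],
)

```text
time_s: 9.8
tool_pos: [0.5535, 0.2071, 0.2131]
tool_rot: [179.9, 0.1, 170.3]
force: [0.4, -0.2, 0.1]
grip_width: 0.0301
grasp_force: 0.0
```

```bash
python3 - <<'E'
from h import *
p,d=viewer.read_camera("top");P=cloud("top",d);z=P[...,2]
print(env.get_obs()["force"])
h=cv2.cvtColor(p,cv2.COLOR_BGR2HSV)
cv2.imwrite("pics/t4.png",cv2.resize(p[150:310,262:432],None,fx=3.5,fy=3.5,interpolation=2))
a=np.radians(-9.78);Q=(P[...,:2]-[.5685,-.0466])@np.array([[np.cos(a),-np.sin(a)],[np.sin(a),np.cos(a)]])
# board rect from points above the lining
m=(z>.029)&(z<.047)&(abs(Q[...,0]-.04)<.072)&(abs(Q[...,1]-.025)<.07)
r=cv2.minAreaRect(Q[m].astype(np.float32)*1000);print(m.sum(),r);print(cv2.boxPoints(r))
p,d=viewer.read_camera("scene");cv2.imwrite("pics/s4.png",cv2.resize(p[200:340,170:400],None,fx=3,fy=3,interpolation=2))
E
```

```text
[ 0.4171  6.5489 -0.4947]
1206 ((57.993282318115234, 22.340919494628906), (107.75873565673828, 69.88606262207031), 0.13085845112800598)
[[  4.0342  57.1608]
 [  4.1939 -12.7251]
 [111.9523 -12.479 ]
 [111.7927  57.4069]]
```

View pics/t4.png

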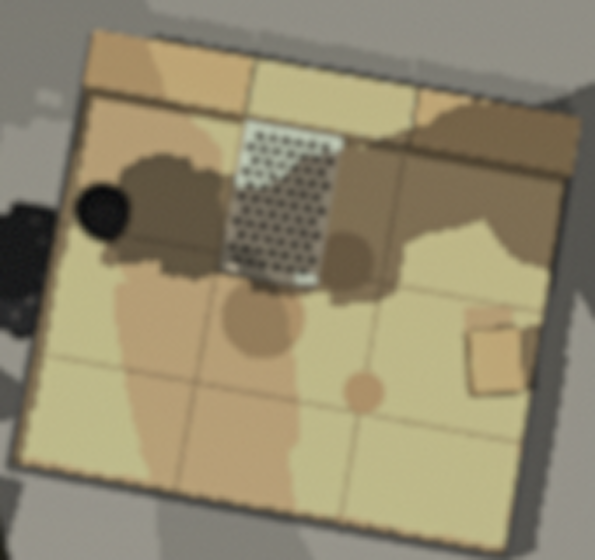

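View pics/s4.png

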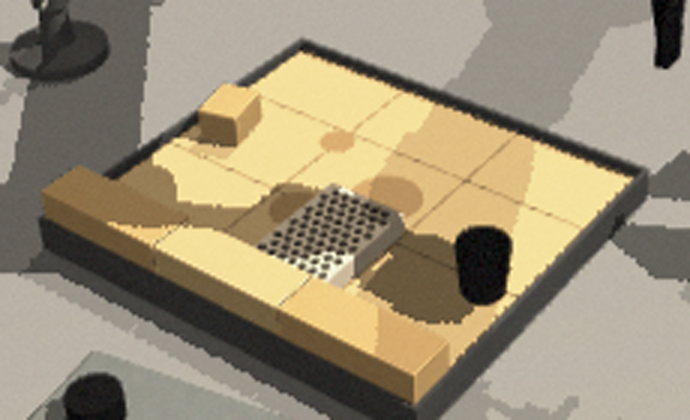

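The board is flush: its near end is at tray x ≈ 4–5 mm and it is square within 0.2°. The crucible and offcut are where they were. I'll let the arm settle and hand in.

Emit:
arm_command(
  series=[
    [[0,0,0],0],
    [[0,0,0],0],
    [[0,0,0],0],
    [[0,0,0],0],
    [[0,0,0],0],
  ],
)

```text
time_s: 10.4
tool_pos: [0.5531, 0.2037, 0.2138]
tool_rot: [180.0, 0.0, 170.2]
force: [-0.4, 0.6, 0.1]
grip_width: 0.0301
grasp_force: 0.0
```

```bash
python3 -c "
from cell import env
print(env.get_obs()['force']); print(env.sign_off())"
```

```text
[-0.3869423   0.57642989  0.08506483]
the job is handed in; nothing more can be done
None
```

The board was tipped over and now lies flat with its honeycomb face up, pushed flush and square against the brick fence; the hand is clear and the job was handed in at about 10.4 s, though hand-in returned no verdict.

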